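# Lock the hold-down arm over the tube rack on a bench shaker

### The job

Secure the rack of glass tubes on the bench shaker: press the thumb pad at the end of the raised hold-down arm with the fingertips to free its pawl, and keep it pressed while you push the arm down past the teeth as far as it goes. Then let go so that the pawl springs into the last notch and locks the arm over the tubes. Only push: lift neither the arm nor the rack, and leave the rack and the things beside the shaker where they stand.

Things in the scene. Friction and masses are not known exactly. Their poses are not given: they have to be found in the camera images.
- shaker: Bench shaker, fixed: white housing 204 x 250 mm, steel platform 50 mm above the worktop with the tube rack on it; on a post at its rear an upright toothed steel quadrant, radius 105 mm round the hinge, top 258 mm above the worktop. Origin at worktop height, 94 mm behind the front face; x from the front panel (robot's side) to the rear, y left, z up. The arm swings in its plane y = 0.
- hinge (a point): Hinge axis of the hold-down arm, at the top of the rear post: 95 mm behind the shaker's origin (its +x), 158 mm above the worktop. The axis lies along the shaker's y.
- hold_down (a joint): Angle (rad) of the hold-down arm, a fork 205 x 30 mm reaching from the hinge forward over the rack. 0 = level, down on its stop, pad bar 2 mm above the tubes; positive = front end up. Starts at 0.48 to 0.58. A stiff hinge keeps it where left; pushing it down takes about 5 N at the thumb pad. Pawl engaged, a tooth stops it at 0.47; notches at 0.36, 0.24, 0.12 and (last) 0, play 0.012.
- pawl (a joint): Angle (rad) of the sprung pawl on the arm. 0 = engaged, 0.22 = pressed to its stop on the arm. Its nose clears the teeth above 0.12; let go, it springs to 0 if it faces a notch or stays near 0.11 on a tooth. At the thumb pad it takes about 2 N at first, 3.5 N at the stop; any more push drives the arm.
- pawl_pivot (a point): Axis of the pawl, on the arm, 113 mm from the hinge along the arm and 6 mm above the line of the arm. The axis lies along the shaker's y.
- thumb_pad (a point): Centre of the top face of the black ribbed thumb pad (36 mm along the arm, 42 mm wide, 5 mm thick) on the pawl's outer end, above the arm's front end. Pawl engaged: 190 mm from the hinge along the arm, 34 mm above the arm's line, face leaning 0.15 rad forward of the arm. It turns 18 mm about the pawl pivot when pressed, then with the arm about the hinge.
- rack_centre (a point): Centre (half-way up) of the stainless rack with glass tubes, 88 x 192 x 86 mm, standing loose between low fences on the platform; the tubes end 136 mm above the worktop.
- beaker: Empty glass beaker, 53 mm diameter, 67 mm high, left of the shaker. Origin at the middle of its underside. Leave it.
- amber_bottle: Amber reagent bottle with a white cap, 45 mm diameter, 78 mm high, right of the shaker. Origin at the middle of its underside. Leave it.
- timer: Small white digital timer standing on its foot, 24 x 68 x 60 mm, right of the shaker. Origin at the middle of its underside. Leave it.
- tape: Roll of label tape lying flat, 62 mm diameter, 18 mm high, left of the shaker. Origin at the middle of its underside. Leave it.

How it is judged:
On the way, in this order (a step that is already met when the one before it is completed fails the run):
1. the pawl is pressed free of the teeth while the arm is still up (value of joint pawl above 0.14 rad and value of joint hold_down above 0.4 rad), for 0.05 s.
2. the arm is pushed fully down with the pawl held free (value of joint hold_down below 0.02 rad and value of joint pawl above 0.12 rad), for 0.05 s.
At the end, for the whole second after the job is handed in: The hold-down arm is fully down (within 0.02 rad of level) with its pawl sprung into the last notch (pawl within 0.04 rad of engaged); the tube rack stands upright within 8 mm of where it stood (value of joint hold_down below 0.02 rad and value of joint pawl below 0.04 rad and distance of rack_centre from where it was at the start of the episode below 0.008 m and angle between rack_centre's own z axis and vertical below 0.05 rad); the robot touches nothing.
It fails at once if the arm is lifted above its parked position (value of joint hold_down above 0.63 rad).
It fails at once if the tube rack is lifted, tipped or shoved (over 10 mm or 0.1 rad) (distance of rack_centre from where it was at the start of the episode above 0.01 m or angle between rack_centre's own z axis and vertical above 0.1 rad).
It fails at once if the beaker, bottle, timer or tape is moved by more than 20 mm (distance of any of beaker, amber_bottle, timer, tape from where it was at the start of the episode above 0.02 m).
It also fails if it takes over 35 s, if anything falls off the work surface, if the arm or the gripper's body presses on something with over 40 N, if the wrist force passes 120 N, or if a joint passes its speed limit or range.

### The arm

A 7-joint arm with a two-finger parallel gripper is mounted at the origin on a cart in front of the work surface, level with it; the furniture and walls round the work are solid. World frame = base frame: x ahead of the robot, y to its left, z up, the work surface at z = 0. Lengths are in m, angles in rad, forces in N, time in s.
With the tool pointing down it reaches from about 0.35 to 0.9 m from the base axis. Payload 8.1 kg.
Tool frame: the origin (TCP) lies midway between the tips of the shut fingers; the grasp point (between the pads) lies arm.tcp_to_grasp behind it (arm.tcp_to_grasp is the distance from the TCP to the grasp point, in m); z points along the fingers, y is the line along which they close (so a half turn about z gives the same grasp; the last joint's range is limited). The gripper opens to 92 mm and grips with 3 to 60 N. Pads are 19 mm wide; open, the fingers measure 130 mm over their backs; the gripper's body (75 mm by 190 mm) begins 47 mm behind the grasp point.
Start: joints at [-1.452, 0.434, 0.025, 1.573, -0.012, 1.134, -0.075], TCP at [0.138, 0.61, 0.227] pointing down, gripper open.
Joint ranges: [-2.62, 2.62], [-0.44, 2.09], [-1.27, 1.32], [0.08, 2.57], [-1.32, 4.46], [0.12, 2], [-2.74, 2.74]. Speed limits (rad/s): [2.22, 2.22, 3.01, 3.01, 3.14, 3.14, 3.14].

### API

Orientations are given as a rotation vector (axis times angle).
In Python, from cell import observe, get_image, arm gives the robot as it stands. The module is installed in compiled form; this text tells all that it offers.
- The arm moves only by the tool drive_tool, never from a script. Its argument "steps" is a list of rows, each a list of 5 numbers: the closure, from 0 (fully open) to 1 (shut), then the shift along the world's x, y, z in mm, then the turn about the world's z in rad. In form: [[hand, x, y, z, roll], ...]. A call has 1 to 20 rows; each row shifts and turns the commanded pose from where the row before left it; what a row does not reach is not made up. A row lasts 1/12 s, in which the tool goes at most 41.7 mm and 7.16 degrees, less where a joint would pass 70% of its speed; a pose out of reach is approached as far as the arm can. A call with a gripper value outside its range is refused whole. The fingers move at their own pace and stop on an object; "grip_force" is the grip in N (left out, the last holds). Time passes only in rows, so rows that do not move let the fingers close. It gives the time, the measured TCP pose, the force, the opening and the grip force at its end, in the units of the state.
- observe(): the state, without advancing time (a new reading comes with each control period).
- get_image(name): name is "scene" or "top" or "wrist"; returns a dict with "image" (480x640x3 uint8, red, green, blue), "vfov" (degrees; the focal length in pixels is half the picture's height over the tangent of half this angle, whatever the lens; pixels are square), "cx", "cy" (the principal point, pixels), "xyz" and "attitude" of the camera in the world. Camera axes: x right, y down, z forward; pixel columns grow to the right and rows downward; lengths in m; the calibration is good to about 2 mm. The wrist camera is an equidistant fisheye: a pixel r from the principal point sees the ray r / f radians off the axis. A picture is of the moment at which its call begins. There is no depth.
- arm.sign_off(): hands the job in; it is judged then, once.
The state is a dict: "clock": time; "joints": joint angles; "dq": joint speeds; "joint_efforts": joint torques, N m; "position": TCP position; "ee_rot": TCP orientation; "force": force on the tool from outside, world axes, zero at the start; "ft_torque": the same for the moment, N m; "width": opening from 0.0 (shut) to 1.0 (fully open); "gripper_force": force on a finger pad.
Only numpy, scipy, OpenCV 4.12 (cv2) and the standard library are available. Lean on these libraries where they do the work, as an engineer would, in place of code of your own. Each camera call takes 0.05 s, during which the arm holds its last target. There are 200 camera calls.

## Working session

There is one attempt and no reset: what is moved stays moved. The work goes in short steps, Python scripts to look and compute and a tool call to move; the robot and the scene stay as the last step left them, time stands still between calls to the robot, and variables do not carry over. Pictures are saved under pics/ and viewed, at most 10 in all, crops included, and the job is handed in when it is done.

Besides the shell and the picture viewer there is one more tool, called after "Call:" by a JSON object that holds its "op" and its "data", one argument or row to a line. drive_tool: Moves the arm, as the interface text tells. Its arguments: {"type":"object","properties":{"steps":{"type":"array"},"grip_force":{"type":"number"}},"required":["steps"]}

```bash
mkdir -p pics; cat > h.py <<'E'
import numpy as np, cv2
from cell import observe, get_image, arm
from scipy.spatial.transform import Rotation as R
def snap(n,f):
    d=get_image(n); cv2.imwrite('pics/'+f,d['image'][:,:,::-1]); return d
E
python3 - <<'E'
from h import *
import pickle
o=observe();print(o)
print(arm.tcp_to_grasp)
D={}
for n in("scene","top"):
    d=snap(n,n+'0.png');D[n]=d
    print({k:v for k,v in d.items() if k!='image'})
pickle.dump(D,open('d0.pkl','wb'))
E
```

```text
{'clock': 0.0, 'joints': array([-1.45157368,  0.43521655,  0.02498693,  1.57410699, -0.01158448,
        1.13399485, -0.07507684]), 'dq': array([ 0.00037563,  0.00042813,  0.00030881, -0.00124611, -0.00042663,
        0.00100988,  0.0003227 ]), 'joint_efforts': array([ 4.43305216e-04, -6.67854238e+01,  9.84874964e-01, -3.14471912e+01,
       -6.07854431e-02,  4.27996670e-02,  1.61132607e-04]), 'position': array([0.13746092, 0.60916732, 0.22594531]), 'ee_rot': array([-3.47805316e-01, -3.12226756e+00,  2.48337970e-03]), 'force': array([-0.25224028,  0.03646188,  0.18852841]), 'ft_torque': array([-0.0014878 , -0.02464528, -0.04805193]), 'gripper_force': 0.0, 'width': 1.0017535894315484}
0.0188
{'vfov': 54.00747405159534, 'cx': 314.39043567362853, 'cy': 238.56012398601658, 'xyz': array([ 0.00705295, -0.42245562,  0.8049143 ]), 'attitude': array([-2.13945333,  1.05539053, -0.43245772])}
{'vfov': 57.464613861786034, 'cx': 315.96213200095394, 'cy': 238.39442821278254, 'xyz': array([ 4.11017404e-01, -5.41327236e-04,  9.78201480e-01]), 'attitude': array([-2.12364479,  2.17934928, -0.17288709])}
```

View pics/scene0.png

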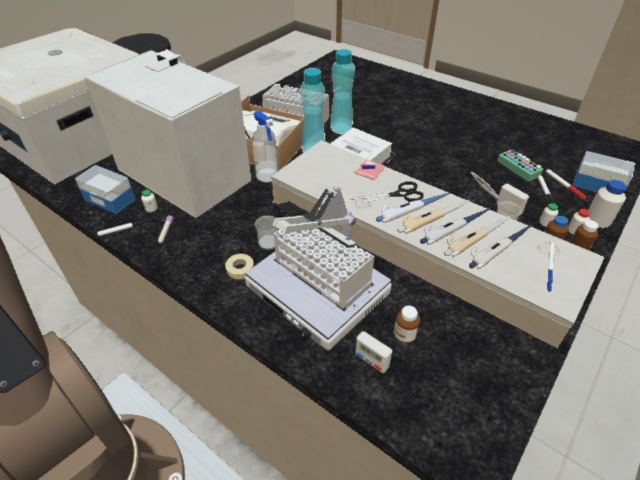

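View pics/top0.png

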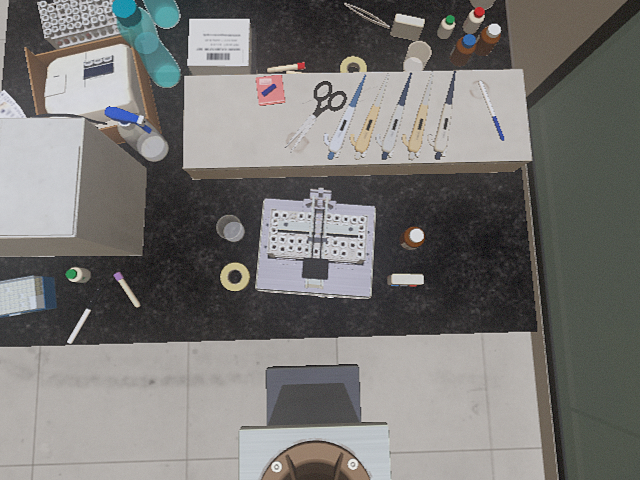

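The scene view shows the shaker at about (318,290), with the pad hidden against the rack. In the top view the shaker is at (317,248) and the black thumb pad at about (315,268). Next I'll crop both and project known points.

```bash
cat >> h.py <<'E'
def K(d):
    f=240/np.tan(np.radians(d['vfov'])/2); return f
def proj(d,P):
    c=(np.atleast_2d(P)-d['xyz'])@R.from_rotvec(d['attitude']).as_matrix()
    return c[:,:2]/c[:,2:]*K(d)+[d['cx'],d['cy']]
def ray(d,p):
    p=np.atleast_2d(p).astype(float); v=np.c_[(p-[d['cx'],d['cy']])/K(d),np.ones(len(p))]
    return R.from_rotvec(d['attitude']).apply(v)
def onplane(d,p,z):
    v=ray(d,p); return d['xyz']+v*((z-d['xyz'][2])/v[:,2])[:,None]
E
python3 - <<'E'
from h import *
import pickle
D=pickle.load(open('d0.pkl','rb'))
t=D['top'];s=D['scene']
print(proj(t,[[0,0,0],[.138,.61,.227]]),proj(s,[[0,0,0],[.138,.61,.227]]))
a=cv2.resize(t['image'][180:310,245:385],None,fx=5,fy=5,interpolation=cv2.INTER_CUBIC)[:600]
b=cv2.resize(s['image'][175:355,235:405],None,fx=3.3,fy=3.3,interpolation=cv2.INTER_CUBIC)
cv2.imwrite('pics/tc.png',a[:,:,::-1]);cv2.imwrite('pics/sc.png',b[:,:,::-1])
g=t['image'][180:310,245:385].astype(int)
E
```

```text
[[315.37590658 503.41065339]
 [-70.2357037  487.62191125]] [[105.64456706 492.78745382]
 [-53.56446801 191.17572297]]
```

View pics/tc.png

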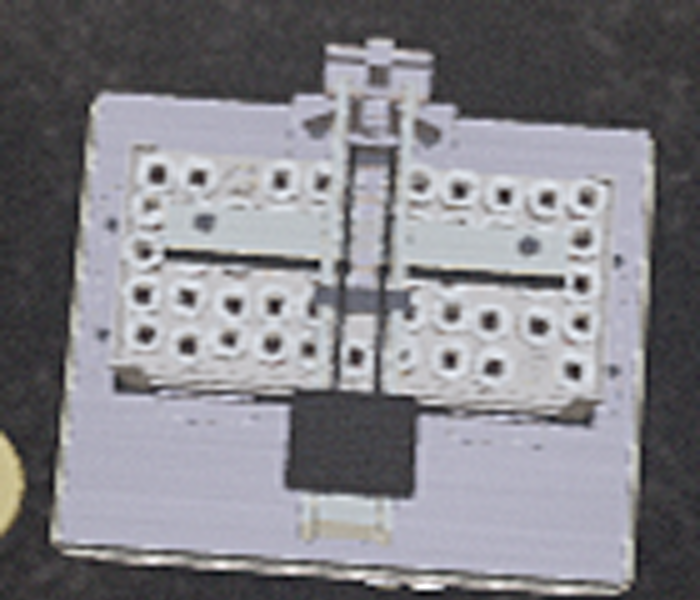

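View pics/sc.png

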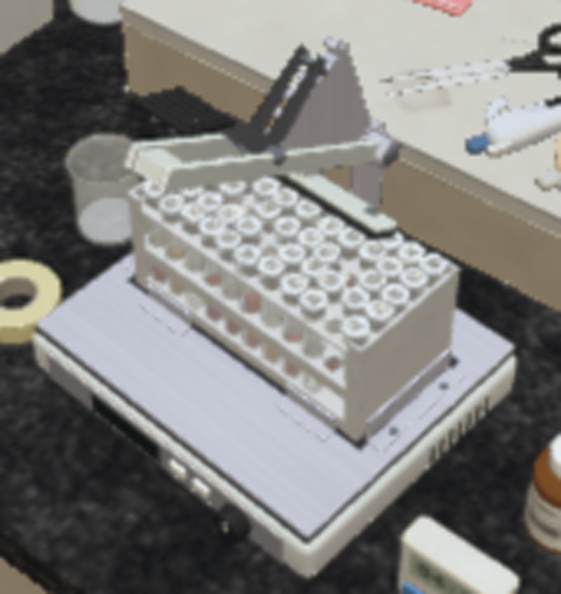

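Top crop: platform corners at (97,95), (652,132), (630,590) and (55,545). The pad spans (290,393) to (413,495), centred at about (351,444). The scene crop shows the fork raised and the pad's underside above it.

```bash
python3 - <<'E'
from h import *
import pickle
D=pickle.load(open('d0.pkl','rb'));t=D['top'];s=D['scene']
f=lambda a:np.array(a,float)/5+[245,180]
c=onplane(t,f([(97,95),(652,132),(630,590),(55,545)]),.048)
print(c.round(4), np.linalg.norm(c-np.roll(c,-1,0),axis=1))
ctr=c.mean(0)
ex=(c[0]+c[1]-c[2]-c[3])[:2]; ex/=np.linalg.norm(ex); ey0=(c[0]+c[3]-c[1]-c[2])[:2];ey0/=np.linalg.norm(ey0)
yaw1=np.arctan2(ex[1],ex[0]);yaw2=np.arctan2(-ey0[0],ey0[1]);yaw=(yaw1+yaw2)/2
print('ctr',ctr,yaw1,yaw2)
ex=np.array([np.cos(yaw),np.sin(yaw)]);ey=np.array([-ex[1],ex[0]])
fm=(c[2]+c[3])[:2]/2
o=fm+ex*.094; print('origin',o, 'alt', ctr[:2]+ex*(.094-.125), ctr[:2]+ex*(.094-.102))
h=o+ex*.095
print('hinge px',(proj(t,[*h,.158])-[245,180])*5)
for th in np.arange(.46,.6,.02):
    r=h-ex*(.19*np.cos(th)-.034*np.sin(th)); z=.158+.19*np.sin(th)+.034*np.cos(th)
    print(round(th,2),r.round(4),round(z,4),((proj(t,[*r,z])-[245,180])*5).round(),((proj(s,[*r,z])-[235,175])*3.3).round())
E
```

```text
[[ 0.6375  0.0944  0.048 ]
 [ 0.6152 -0.1465  0.048 ]
 [ 0.4182 -0.128   0.048 ]
 [ 0.4435  0.114   0.048 ]] [0.24190368 0.19787261 0.24323822 0.19498292]
ctr [ 0.5285991  -0.01650234  0.048     ] -0.0969878879661451 -0.09807967032201734
origin [ 0.5244006  -0.01614541] alt [ 0.49774644 -0.01348358] [ 0.52063712 -0.0157233 ]
hinge px [[379.48440428  67.48286761]]
0.46 [ 0.4645 -0.0103] 0.2728 [[354. 447.]] [[184. 119.]]
0.48 [ 0.4668 -0.0105] 0.2759 [[355. 439.]] [[187. 113.]]
0.5 [ 0.4692 -0.0107] 0.2789 [[356. 431.]] [[190. 106.]]
0.52 [ 0.4717 -0.011 ] 0.2819 [[356. 422.]] [[193.  99.]]
0.54 [ 0.4742 -0.0112] 0.2848 [[357. 414.]] [[196.  93.]]
0.56 [ 0.4767 -0.0115] 0.2877 [[358. 405.]] [[200.  86.]]
0.58 [ 0.4793 -0.0117] 0.2906 [[358. 396.]] [[203.  80.]]
```

Call:
{"op": "drive_tool", "data": {
  "steps": [
    [1, 15, -31, 8, 0.006],
    [1, 15, -31, 8, 0.006],
    [1, 15, -31, 8, 0.006],
    [1, 15, -31, 8, 0.006],
    [1, 15, -31, 8, 0.006],
    [1, 15, -31, 8, 0.006],
    [1, 15, -31, 8, 0.006],
    [1, 15, -31, 8, 0.006],
    [1, 15, -31, 8, 0.006],
    [1, 15, -31, 8, 0.006],
    [1, 15, -31, 4, 0.006],
    [1, 15, -31, 4, 0.006],
    [1, 15, -31, 4, 0.006],
    [1, 15, -31, 4, 0.006],
    [1, 15, -31, 4, 0.006],
    [1, 15, -31, 0, 0.006],
    [1, 15, -31, 0, 0.006],
    [1, 15, -31, 0, 0.006],
    [1, 15, -31, 0, 0.006],
    [1, 15, -31, 0, 0.006]
  ]
}}

```text
clock: 1.77
position: [0.4377, -0.012, 0.3268]
ee_rot: [0.159, 3.137, 0.001]
force: [0.0, 0.8, 0.1]
width: 0.003
gripper_force: 0.0
```

```bash
python3 - <<'E'
from h import *
o=observe();print(o['position'])
d=snap('wrist','w1.png');print({k:v for k,v in d.items() if k!='image'})
s=snap('scene','s1.png')
b=cv2.resize(s['image'][150:260,230:380],None,fx=5,fy=5,interpolation=cv2.INTER_CUBIC)
b=(255*(b/255.)**.5).astype('uint8');cv2.imwrite('pics/s1c.png',b[:,:,::-1])
E
```

```text
[ 0.43766237 -0.01203013  0.32676148]
{'vfov': 65.70646984690485, 'cx': 317.6204265945842, 'cy': 240.7805850751273, 'xyz': array([ 0.35811589, -0.0042061 ,  0.48538112]), 'attitude': array([2.15471879, 1.94824282, 0.2938577 ])}
```

View pics/w1.png

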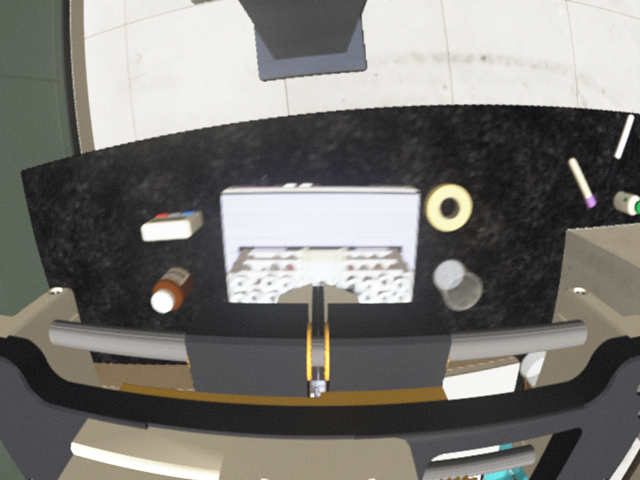

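View pics/s1c.png

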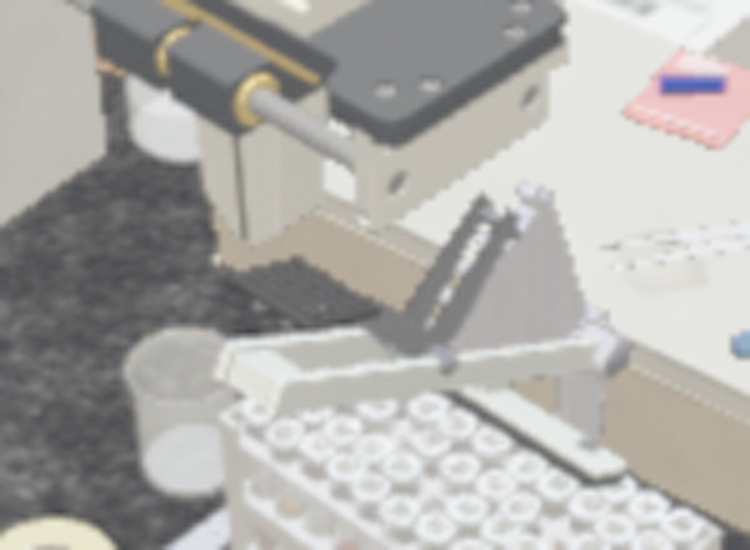

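The enhanced scene crop shows the pad clearly: corners at about (218,272), (300,258), (378,310) and (300,325), centred near (300,291). The fingertips are above and in front of it. Now I'll triangulate.

```bash
python3 - <<'E'
from h import *
import pickle
D=pickle.load(open('d0.pkl','rb'));t=D['top'];s=D['scene']
a,b=ray(t,(315.2,268.8))[0],ray(s,(290,208.2))[0]
k=np.linalg.lstsq(np.c_[a,-b],s['xyz']-t['xyz'],rcond=None)[0]
print(t['xyz']+a*k[0],s['xyz']+b*k[1])
# path in the shaker plane for pressed pad
for th in np.r_[.5:-.01:-.1]:
    for p in((0,.22) if th>.45 or th<.05 else (.22,)):
        x=113+77*np.cos(p)+28*np.sin(p);z=6+28*np.cos(p)-77*np.sin(p)
        print(round(th,2),p,(x*np.cos(th)-z*np.sin(th)).round(1),(158+x*np.sin(th)+z*np.cos(th)).round(1))
E
```

```text
[ 0.46503823 -0.00912024  0.27867329] [ 0.46469343 -0.00877801  0.27864247]
0.5 0 150.4 278.9
0.5 0.22 162.6 265.6
0.4 0.22 172.5 248.9
0.3 0.22 180.7 231.2
0.2 0.22 187.1 212.8
0.1 0.22 191.6 193.8
0.0 0 190.0 192.0
0.0 0.22 194.3 174.5
```

Call:
{"op": "drive_tool", "data": {
  "steps": [
    [1, 12, 1.5, -6, 0],
    [1, 12, 1.5, -10, 0],
    [1, 0, 0, -14, 0],
    [1, 0, 0, -4, 0],
    [1, 0, 0, -4, 0],
    [1, 0, 0, 0, 0]
  ]
}}

```text
clock: 2.37
position: [0.4608, -0.0071, 0.2883]
ee_rot: [-0.16, -3.136, 0.0]
force: [0.2, -0.3, 0.8]
width: 0.005
gripper_force: 0.0
```

Call:
{"op": "drive_tool", "data": {
  "steps": [
    [1, -2, 0, -4, 0],
    [1, -2, 0, -4, 0],
    [1, -2, 0, -4, 0],
    [1, 0, 0, 0, 0]
  ]
}}

```text
clock: 2.7
position: [0.4548, -0.0072, 0.2764]
ee_rot: [-0.16, -3.137, -0.001]
force: [-0.3, 0.1, 1.5]
width: 0.007
gripper_force: 1.1
```

Call:
{"op": "drive_tool", "data": {
  "steps": [
    [1, -1, 0, -4, 0],
    [1, -1, 0, -4, 0],
    [1, 0, 0, -4, 0],
    [1, 0, 0, 0, 0]
  ]
}}

```text
clock: 3.03
position: [0.4527, -0.0073, 0.264]
ee_rot: [-0.16, -3.136, 0.0]
force: [-4.5, 0.7, 5.4]
width: 0.004
gripper_force: 2.3
```

Call:
{"op": "drive_tool", "data": {
  "steps": [
    [1, -2.5, 0.2, -4, 0],
    [1, -2.5, 0.2, -4, 0],
    [1, -2.5, 0.2, -4, 0],
    [1, -2.5, 0.2, -4, 0],
    [1, -2, 0.2, -4, 0],
    [1, -2, 0.2, -4, 0],
    [1, -2, 0.2, -4, 0],
    [1, -2, 0.2, -4, 0],
    [1, 0, 0, 0, 0]
  ]
}}

```text
clock: 3.78
position: [0.4361, -0.0057, 0.2325]
ee_rot: [0.16, 3.136, -0.0]
force: [2.1, -0.3, 2.6]
width: 0.004
gripper_force: 1.2
```

Call:
{"op": "drive_tool", "data": {
  "steps": [
    [1, -1.5, 0.2, -4.5, 0],
    [1, -1.5, 0.2, -4.5, 0],
    [1, -1.5, 0.2, -4.5, 0],
    [1, -1.5, 0.2, -4.5, 0],
    [1, -1, 0.2, -4.5, 0],
    [1, -1, 0.1, -4.5, 0],
    [1, -1, 0.1, -4.5, 0],
    [1, -1, 0.1, -4.5, 0],
    [1, -1, 0.1, -4.5, 0],
    [1, -0.5, 0, -4.5, 0],
    [1, -0.5, 0, -4.5, 0]
  ]
}}

```text
clock: 4.7
position: [0.4227, -0.0044, 0.1829]
ee_rot: [-0.16, -3.136, -0.0]
force: [-4.4, -0.3, 5.7]
width: 0.002
gripper_force: 3.4
```

Call:
{"op": "drive_tool", "data": {
  "steps": [
    [1, -0.5, 0, -4, 0],
    [1, -0.3, 0, -3, 0],
    [1, 0, 0, -2, 0],
    [1, 0, 0, -2, 0]
  ]
}}

```text
clock: 5.03
position: [0.4222, -0.0042, 0.1736]
ee_rot: [-0.16, -3.136, -0.002]
force: [-18.8, 1.2, 55.6]
width: 0.002
gripper_force: 29.3
```

Call:
{"op": "drive_tool", "data": {
  "steps": [
    [1, 0, 0, 1, 0],
    [1, 0, 0, 1, 0],
    [1, 0, 0, 4, 0],
    [1, 0, 0, 6, 0],
    [1, 0, 0, 8, 0],
    [1, 0, 0, 15, 0],
    [1, 0, 0, 30, 0],
    [1, -20, 0, 30, 0],
    [1, -20, 0, 20, 0],
    [1, -20, 0, 0, 0],
    [1, 0, 0, 0, 0]
  ]
}}

```text
clock: 5.95
position: [0.3603, -0.0046, 0.288]
ee_rot: [0.16, 3.137, 0.003]
force: [-0.0, -0.3, -0.2]
width: 0.003
gripper_force: 0.0
```

```bash
python3 - <<'E'
from h import *
o=observe();print(o['position'],o['force'])
s=snap('scene','s2.png')
b=cv2.resize(s['image'][150:260,230:380],None,fx=5,fy=5,interpolation=cv2.INTER_CUBIC)
b=(255*(b/255.)**.5).astype('uint8');cv2.imwrite('pics/s2c.png',b[:,:,::-1])
ex=np.array([np.cos(-.0975),np.sin(-.0975)]);ey=np.array([-ex[1],ex[0]]);h=np.array([.465,-.009])+ex*.150
for p in(0,.11,.22):
    def pt(u,v,w):  # along pad, width
        a=113+(77+u*np.cos(-.15))*np.cos(p)+(28+u*np.sin(-.15))*np.sin(p); z=6+(28+u*np.sin(-.15))*np.cos(p)-(77+u*np.cos(-.15))*np.sin(p)
        return [*(h-ex*a/1e3+ey*v/1e3),(158+z)/1e3]
    print(p,((proj(s,[pt(18,21,0),pt(18,-21,0),pt(-18,-21,0),pt(-18,21,0)])-[230,150])*5).round().tolist())
E
```

```text
[ 0.36030827 -0.00464469  0.28804329] [-0.00756354 -0.28416426 -0.1897589 ]
0 [[158.0, 530.0], [238.0, 589.0], [309.0, 524.0], [228.0, 468.0]]
0.11 [[156.0, 553.0], [235.0, 612.0], [304.0, 542.0], [224.0, 485.0]]
0.22 [[156.0, 575.0], [235.0, 633.0], [300.0, 558.0], [221.0, 502.0]]
```

View pics/s2c.png

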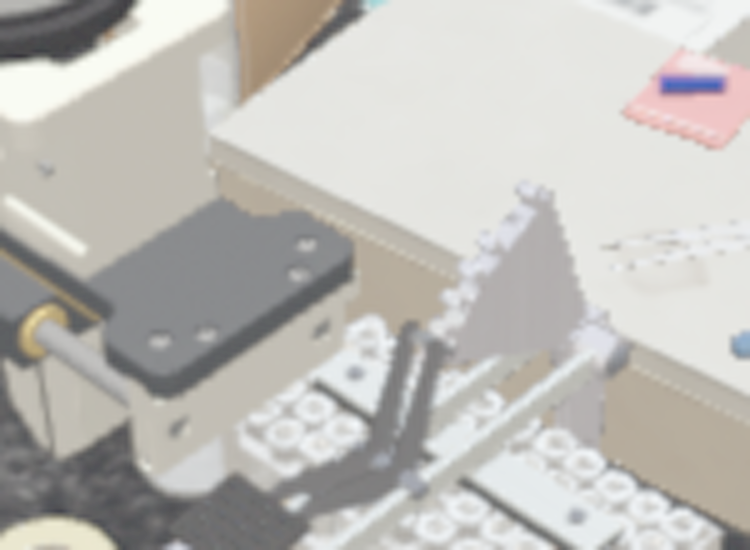

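The arm is down. The pad's rear corners, at about (233,474) and (308,525), match the engaged-pawl prediction of (228,468) and (309,524). The gripper is clear, so I'm handing in.

```bash
python3 -c "
from cell import arm
print(arm.sign_off())"
```

```text
the job is handed in; nothing more can be done
None
```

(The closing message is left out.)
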